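Clamp a meter unit until the clutch clicks

TASK

Gently push the meter unit in the clamping station all the way back until it rests against the end stop. Then turn the station's round knob clockwise (seen from above) until its slip clutch clicks once, stop there without going on to a second click, let go of the knob and leave the unit clamped. Do not make the clutch click before the unit is home, never press on the unit hard (35 N breaks it), and leave everything else on the bench where it is.

Things in the scene. Friction and masses are not known exactly. Their poses are not given: they have to be found in the camera images.
- station: Fixed clamping station: aluminium plate 200 (x) x 190 (y) x 10 mm (y -110 to +80); origin at bench level, x points to the end stop. On it a channel along x, 66 mm wide: left rail y +33 to +47, x -98 to +72, top z 26 mm; right rail y -43 to -33, x -98 to -13, top z 20 mm. They guide the unit, which slides on the plate (z = 10 mm).
- stop (a point): Centre of the end stop's near face (x +70, y 0, z 21 mm on the station): a steel bar across the channel, 94 mm wide, top at z 32 mm, that the unit's far face must rest against. Axes as the station's.
- seat (a point): Point fixed on the station: where the unit's origin lies when the unit is home (x +20, y 0, z 10 mm on the station; about 1 mm play either side across). Axes as the station's.
- knob (a point): Fixed point on the knob's vertical axis (x +40, y -53 on the station) at mid-height, 72.5 mm above the bench. Black round knurled knob 44 mm in diameter, z 58 to 87 mm; below it, on the same axis, an aluminium collar 53 mm across, top at z 57 mm. Grip the knob across, from above, at any yaw, with about 25 N. It does not rise or sink as it turns.
- knob_top (a point): Centre of the knob's top, z 87 mm. It turns steadily at about 0.1 to 0.15 N m; when the cam bites the torque climbs over some 0.5 rad to 0.25 to 0.4 N m, the clutch rides over a tooth (the click) and the torque drops at once to about zero, the cam staying tight. Turned on, it turns freely to its next rest, then climbs and clicks again; a tooth is 0.52 rad.
- collar (a point): Centre of the collar's top, z 57 mm. A white line on the knob's top starts in line with the collar's short black index line and turns along with it until the clutch slips: the click comes when the line is 12 to 15 degrees ahead (clockwise), the next rest is at 30 and the second click at about 45. A black dot on the collar, 60 degrees ahead, marks two clicks: too far.
- cam_axis (a point): Fixed point at the foot of the knob's axis, z 26 mm. Here, right of the channel, a steel eccentric disc (cam) 40 mm across, z 18 to 34 mm, sits on the knob's spindle through a spring. The knob, turned clockwise, swings it to the home unit after an unknown 0.6 to 2 rad and squeezes that against the left rail; the click comes 0.4 to 0.9 rad later. It stays put when let go.
- meter: The meter unit to be clamped: black box 100 (x) x 64 (y) x 36 mm with a pale face plate on top, 0.27 to 0.53 kg, loose, lying in the station's channel with its long side along the channel, 25 to 50 mm short of home. Origin at the centre of its underside. Its x axis points along the station's x. Other such units lie elsewhere.
- meter_front (a point): Centre of the unit's front face (the face away from the end stop, where it is pushed), 18 mm above the unit's underside, which rests on the plate at z = 10 mm. It slides with 1 to 5 N of friction.
- meter_left: Another meter unit, bystander, same size, origin at its underside.
- meter_left2: Another meter unit, bystander, same size.
- driver: Power screwdriver lying on the bench, bystander, about 200 mm long, 48 mm high.
- fitting_a: Brass fitting, bystander, 32 mm across, 34 mm tall, beside the station.
- fitting_b: Brass fitting, bystander, 32 mm across, 34 mm tall, beside the station.
- screwdriver: Hand screwdriver lying on the bench, bystander.

How it is judged (in metres and radians):
On the way, in this order (a step that is already met when the one before it is completed fails the run):
1. the unit is pushed home against the end stop (within 2 mm) before the clutch has clicked (x of meter in the frame of seat above -0.002 m and horizontal distance between knob_line and collar_dot above 0.017 m), for 0.2 s.
2. the knob is turned until the clutch has clicked, with the unit home and clamped (horizontal distance between knob_line and collar_dot below 0.017 m and x of meter in the frame of seat above -0.002 m and contact force between disc_c0 and meter above 3 N), for 0.2 s.
At the end, for the whole second after the job is handed in: The unit lies at rest in the channel, home against the end stop (within 2 mm), the cam presses on it with over 3 N, and the clutch has clicked once, not twice: seen from above, the outer end of the knob's white line is 6.1 to 17 mm from the collar's dot (22 if unclicked) (all of step 2 and horizontal distance between meter and seat below 0.004 m and horizontal distance between knob_line and collar_dot above 0.0061 m and linear speed of meter below 0.01 m/s); the robot touches nothing.
It fails at once if the clutch is run to a second click (the outer end of the knob's white line comes close to the collar's dot) (horizontal distance between knob_line and collar_dot below 0.0061 m).
It fails at once if the unit is pushed with more than 35 N (contact force between the fingers and meter above 35 N).
It fails at once if a bystander is disturbed by more than 20 mm (distance of any of meter_left, meter_left2, driver, fitting_a, fitting_b, screwdriver from where it was at the start of the episode above 0.02 m).
It also fails if it takes over 72 s, if anything falls off the work surface, if the arm or the gripper's body presses on something with over 40 N, if the wrist force passes 120 N, or if a joint passes its speed limit or range.

ROBOT

A 6-joint arm with a two-finger parallel gripper is mounted at the origin on the work surface. World frame = base frame: x ahead of the robot, y to its left, z up, the work surface at z = 0. Lengths are in mm, angles in rad, forces in N, time in s.
With the tool pointing down it reaches from about 300 to 1000 mm from the base axis. Payload 5.1 kg.
Tool frame: the origin (TCP) lies midway between the tips of the shut fingers; the grasp point (between the pads) lies 19 mm behind it (manip.grasp_offset is the distance from the TCP to the grasp point, in mm); z points along the fingers, y is the line along which they close (so a half turn about z gives the same grasp; the last joint's range is limited). The gripper opens to 95 mm and grips with 3 to 60 N. Pads are 20 mm wide; open, the fingers measure 119 mm over their backs; the gripper's body (75 mm by 180 mm) begins 59 mm behind the grasp point.
Start: joints at [-1.217, 0.124, 1.65, -0, 1.367, -0.083], TCP at [274.945, -588.974, 214.656] pointing down, gripper open.
Joint ranges: [-2.61, 2.61], [-1.02, 2.33], [0.03, 2.71], [-1.35, 4.49], [0.32, 2.68], [-2.91, 2.91]. Speed limits (rad/s): [2.57, 2.57, 3.14, 3.14, 3.14, 3.14].

INTERFACE

Orientations are given as a unit quaternion [w, x, y, z].
In Python, from plant import telemetry, camera, camera_model, manip gives the robot as it stands.
- The arm moves only by the tool send_rows, never from a script. Its argument "targets" is a list of rows, each an object with "linear": the shift along the tool's x, y, z scaled (see below), a list of three; "twist": the turn, a rotation vector about the tool's x, y, z scaled (see below), a list of three. In form: [{"linear": [tx, ty, tz], "twist": [ax, ay, az]}, ...]. A call has 1 to 8 rows; each row shifts and turns the commanded pose from where the row before left it, along the tool's axes as they then stand; what a row does not reach is not made up. The controller multiplies each number of a shift by 30 mm and each number of a turn by 4 degrees. A row lasts 1/12 s, in which the tool goes at most 41.7 mm and 7.16 degrees, less where a joint would pass 70% of its speed; a pose out of reach is approached as far as the arm can. A call with a number of a shift or a turn outside -1 to 1 is refused whole. A call with a gripper value outside its range is refused whole. "hand" is the closure, from 0 (fully open) to 1 (shut), set as the call begins (left out, the last holds). The fingers move at their own pace and stop on an object; "force" is the grip in N (left out, the last holds). Time passes only in rows, so rows that do not move let the fingers close. It gives the time, the measured TCP pose, the force, the opening and the grip force at its end, in the units of the state.
- telemetry.read_state(): the state, without advancing time (a new reading comes with each control period).
- camera(name): name is "scene" or "top" or "wrist"; returns the picture (384x512x3 uint8, red, green, blue); there is no depth.
- camera_model(name): a dict with "K" (3x3 intrinsics, pixels), "position" and "attitude" of the camera in the world. Camera axes: x right, y down, z forward; pixel columns grow to the right and rows downward; lengths in mm; the calibration is good to about 2 mm. The wrist camera is an equidistant fisheye: a pixel r from the principal point sees the ray r / f radians off the axis. A picture is of the moment at which its call begins: read the wrist's pose just before it. camera_model takes no time and is no camera call; for the wrist camera it gives the pose at the moment of the call.
- manip.hand_in(): hands the job in; it is judged then, once.
The state is a dict: "time_s": time; "joints": joint angles; "joint_velocities": joint speeds; "effort": joint torques, N m; "position": TCP position; "tcp_rot": TCP orientation; "contact_force": force on the tool from outside, world axes, zero at the start; "torque": the same for the moment, N m; "gripper_width": finger opening in mm; "grip_force": force on a finger pad.
Only numpy, scipy, OpenCV 4.12 (cv2) and the standard library are available. Lean on these libraries where they do the work, as an engineer would, in place of code of your own. Each camera call takes 0.05 s, during which the arm holds its last target. There are 200 camera calls.

## Working session

There is one attempt and no reset: what is moved stays moved. The work goes in short steps, Python scripts to look and compute and a tool call to move; the robot and the scene stay as the last step left them, time stands still between calls to the robot, and variables do not carry over. Pictures are saved under pics/ and viewed, at most 10 in all, crops included, and the job is handed in when it is done.

Besides the shell and the picture viewer there is one more tool, called after "Call:" as name(argument=value, ...), one argument or row to a line, values as JSON. send_rows: Moves the arm, as the interface text tells. Its arguments: {"type":"object","properties":{"targets":{"type":"array","items":{"type":"object","properties":{"linear":{"type":"array","items":{"type":"number"}},"twist":{"type":"array","items":{"type":"number"}}}}},"hand":{"type":"number"},"force":{"type":"number"}},"required":["targets"]}

```bash
mkdir -p pics; python3 - <<'E'
from plant import telemetry, camera, camera_model, manip
import cv2, json
s=telemetry.read_state(); print(s)
for n in("scene","top","wrist"):
    m=camera_model(n); print(n,m)
    cv2.imwrite(f"pics/{n}0.png",camera(n)[:,:,::-1])
print(manip.grasp_offset)
E
```

```text
{'time_s': 0.0, 'joints': array([-1.21656111e+00,  1.24483685e-01,  1.65166411e+00, -3.23353270e-05,
        1.36747177e+00, -8.26039061e-02]), 'joint_velocities': array([-0.00120264,  0.00081387, -0.00136809,  0.00039271, -0.00029945,
        0.00057359]), 'effort': array([ 1.10130418e-05, -4.17595911e+01, -3.59936178e+01,  7.74917356e-02,
        4.90708079e-02, -1.63992331e-04]), 'position': array([ 274.74287689, -588.38193553,  213.40674335]), 'tcp_rot': array([-1.00198160e-03,  9.76239916e-01,  2.16690097e-01, -1.52906189e-04]), 'contact_force': array([0.94031354, 0.23600469, 0.40854643]), 'torque': array([ 0.03564754, -0.02081965,  0.03481795]), 'grip_force': 0.0, 'gripper_width': 95.02076684683894}
scene {'K': array([[392.00303385,   0.        , 258.58885875],
       [  0.        , 392.00303385, 196.44534975],
       [  0.        ,   0.        ,   1.        ]]), 'position': array([1214.77307052, -391.40394845,  752.43872179]), 'attitude': array([-0.34962142,  0.79208875,  0.45310331, -0.21226791])}
top {'K': array([[405.2929001 ,   0.        , 259.4480794 ],
       [  0.        , 405.2929001 , 186.74737135],
       [  0.        ,   0.        ,   1.        ]]), 'position': array([ 481.1218096 ,  -49.1462643 , 1161.49569523]), 'attitude': array([ 0.03790224, -0.70067684,  0.7122915 , -0.0160067 ])}
wrist {'K': array([[297.31863964,   0.        , 257.87780522],
       [  0.        , 297.31863964, 187.41362985],
       [  0.        ,   0.        ,   1.        ]]), 'position': array([ 343.62193018, -556.95162623,  382.73965769]), 'attitude': array([ 0.11346357,  0.83556636, -0.53254696, -0.07313425])}
18.8
```

View pics/top0.png

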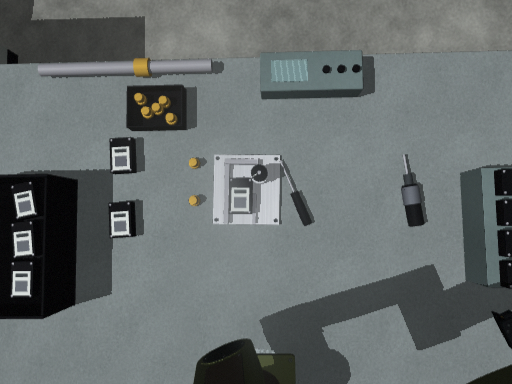

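View pics/scene0.png

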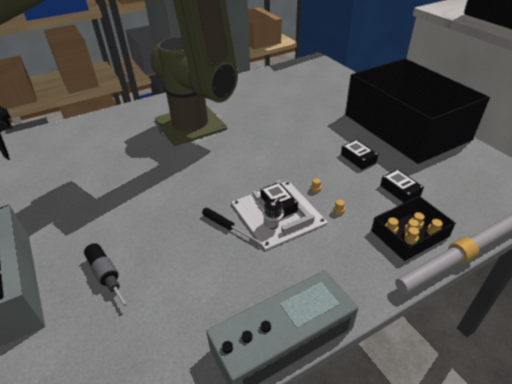

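The top view shows the station plate at about x 214–281, y 155–224, with its x axis pointing up the image. The knob is at about (259,173) and the unit at (242,200). The scene view agrees. Next I'll take an enlarged crop for the plate corners.

```bash
cat > h.py <<'E'
import numpy as np, cv2
from scipy.spatial.transform import Rotation as R
from plant import telemetry, camera, camera_model, manip
def rot(q): return R.from_quat([q[1],q[2],q[3],q[0]])
def ray(m,p,fish=False):
    K=m["K"]; d=np.array([(p[0]-K[0,2])/K[0,0],(p[1]-K[1,2])/K[1,1],1.])
    if fish:
        r=np.hypot(d[0],d[1]); d=np.array([d[0]/r*np.sin(r),d[1]/r*np.sin(r),np.cos(r)])
    return rot(m["attitude"]).apply(d)
def onz(m,p,z,fish=False):
    d=ray(m,p,fish); return m["position"]+d*(z-m["position"][2])/d[2]
def proj(m,X,fish=False):
    v=rot(m["attitude"]).inv().apply(np.asarray(X,float)-m["position"]); K=m["K"]
    n=np.hypot(v[0],v[1])
    k=(np.arctan2(n,v[2])/max(n,1e-9)) if fish else 1/v[2]
    return np.array([K[0,0]*v[0]*k+K[0,2],K[1,1]*v[1]*k+K[1,2]])
E
python3 - <<'E'
import cv2
im=cv2.imread("pics/top0.png")[145:235,190:320]
cv2.imwrite("pics/c1.png",cv2.resize(im,None,fx=6,fy=6,interpolation=cv2.INTER_CUBIC))
E
```

```text
(no output)
```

View pics/c1.png

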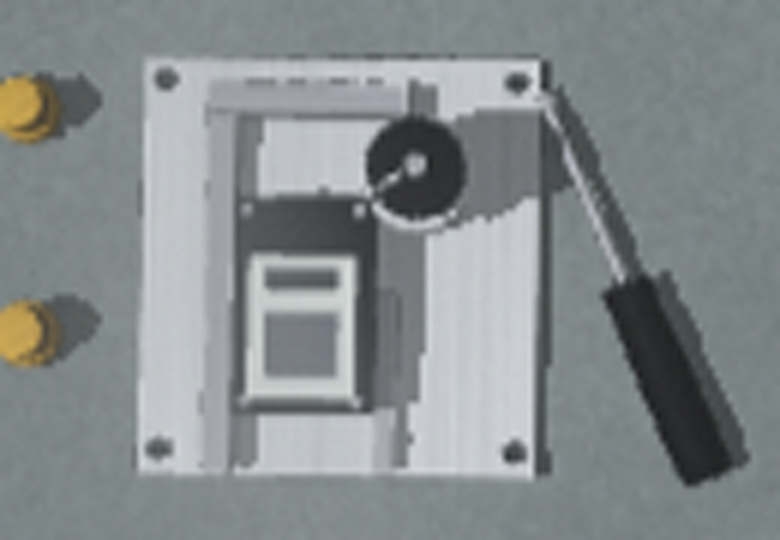

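View pics/wrist0.png

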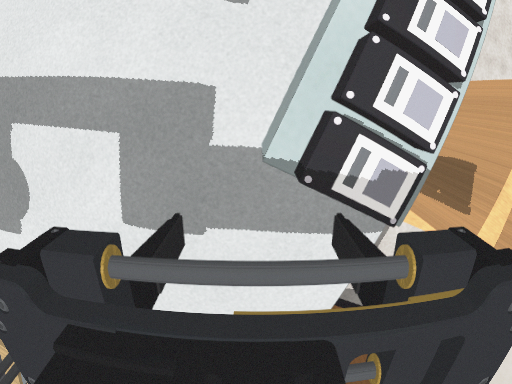

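The crop shows the plate corners at about (146,58), (542,60), (136,473) and (537,475). The knob is at (415,165), with its white line pointing lower left to about (372,198). The unit's top-front edge is at about y 410 and its back edge at about y 198. The start-pose wrist view shows only a shelf of spare units.

```bash
cat >> h.py <<'E'
def fit(S,W):
    S=np.array(S,float);W=np.array(W)[:,:2];s0=S.mean(0);w0=W.mean(0);A=S-s0;B=W-w0
    th=np.arctan2((A[:,0]*B[:,1]-A[:,1]*B[:,0]).sum(),(A*B).sum())
    c,s=np.cos(th),np.sin(th);M=np.array([[c,-s],[s,c]]);t=w0-M@s0
    return th,M,t,(M@S.T).T+t-W
E
python3 - <<'E'
from h import *
m=camera_model("top"); f=lambda x,y:((x+.5)/6-.5+190,(y+.5)/6-.5+145)
C=[(146,58),(542,60),(136,473),(537,475)]
W=[onz(m,f(*c),10) for c in C]
th,M,t,res=fit([(100,80),(100,-110),(-100,80),(-100,-110)],W)
print(np.degrees(th),t,res)
for n,c,z in[("knob",(415,165),87),("front",(303,410),46),("back",(307,198),46)]:
    p=onz(m,f(*c),z)[:2]; print(n,p,M.T@(p-t))
for n,q in[("knob",(40,-53)),("seat",(20,0)),("startpush",(-90,0))]: print(n,M@np.array(q)+t)
s=telemetry.read_state(); print(rot(s["tcp_rot"]).as_matrix().round(3))
E
```

```text
-1.5389023621064937 [564.69037057  38.74024599] [[ 1.25662994  0.4665483 ]
 [ 0.9511814   0.25857185]
 [-0.42483011 -0.240234  ]
 [-1.78298124 -0.48488614]]
knob [602.78045409 -15.20092018] [ 39.52497214 -52.8987755 ]
front [495.37901586  39.19772051] [-69.29864136  -1.40409432]
back [593.038065    36.21376132] [28.40532048 -1.7642767 ]
knob [603.25259217 -15.31486538]
seat [584.68315699  38.20313232]
startpush [474.72283167  41.15725754]
[[ 0.906  0.423 -0.001]
 [ 0.423 -0.906  0.002]
 [ 0.    -0.002 -1.   ]]
```

```bash
cat > plan.py <<'E'
# plan.py x y z yaw_deg nrows : rows (tool axes, scaled) from the present pose, tool kept pointing down
from h import *; import sys
x,y,z,yaw,n=map(float,sys.argv[1:]); n=int(n)
s=telemetry.read_state(); T=rot(s["tcp_rot"]).as_matrix(); y0=np.degrees(np.arctan2(T[1,0],T[0,0]))
d=(yaw-y0+180)%360-180; dp=(np.array([x,y,z])-s["position"])/n
print("yaw",y0,"dyaw",d,"j6",s["joints"][5])
for k in range(n):
    a=np.radians(y0+d*k/n); l=[dp@[np.cos(a),np.sin(a),0],dp@[np.sin(a),-np.cos(a),0],-dp[2]]
    print(np.round(np.array(l)/30,2).tolist(),round(-d/n/4,3))
E
python3 plan.py 465 41.4 110 178.5 40
```

```text
yaw 25.025592523690513 dyaw 153.47440747630947 j6 -0.08259844537067038
[0.37, -0.41, 0.09] -0.959
[0.39, -0.38, 0.09] -0.959
[0.42, -0.36, 0.09] -0.959
[0.44, -0.33, 0.09] -0.959
[0.46, -0.3, 0.09] -0.959
[0.48, -0.27, 0.09] -0.959
[0.5, -0.23, 0.09] -0.959
[0.51, -0.2, 0.09] -0.959
[0.52, -0.16, 0.09] -0.959
[0.53, -0.13, 0.09] -0.959
[0.54, -0.09, 0.09] -0.959
[0.55, -0.06, 0.09] -0.959
[0.55, -0.02, 0.09] -0.959
[0.55, 0.02, 0.09] -0.959
[0.55, 0.05, 0.09] -0.959
[0.54, 0.09, 0.09] -0.959
[0.53, 0.13, 0.09] -0.959
[0.52, 0.16, 0.09] -0.959
[0.51, 0.2, 0.09] -0.959
[0.5, 0.23, 0.09] -0.959
[0.48, 0.26, 0.09] -0.959
[0.46, 0.29, 0.09] -0.959
[0.44, 0.32, 0.09] -0.959
[0.42, 0.35, 0.09] -0.959
[0.4, 0.38, 0.09] -0.959
[0.37, 0.41, 0.09] -0.959
[0.34, 0.43, 0.09] -0.959
[0.31, 0.45, 0.09] -0.959
[0.28, 0.47, 0.09] -0.959
[0.25, 0.49, 0.09] -0.959
[0.21, 0.5, 0.09] -0.959
[0.18, 0.52, 0.09] -0.959
[0.15, 0.53, 0.09] -0.959
[0.11, 0.54, 0.09] -0.959
[0.07, 0.54, 0.09] -0.959
[0.04, 0.55, 0.09] -0.959
[0.0, 0.55, 0.09] -0.959
[-0.04, 0.55, 0.09] -0.959
[-0.07, 0.54, 0.09] -0.959
[-0.11, 0.54, 0.09] -0.959
```

Call:
send_rows(
  hand=1,
  force=20,
  targets=[
    {"linear":[0.37,-0.41,0.09],"twist":[0,0,-0.96]},
    {"linear":[0.39,-0.38,0.09],"twist":[0,0,-0.96]},
    {"linear":[0.42,-0.36,0.09],"twist":[0,0,-0.96]},
    {"linear":[0.44,-0.33,0.09],"twist":[0,0,-0.96]},
    {"linear":[0.46,-0.3,0.09],"twist":[0,0,-0.96]},
    {"linear":[0.48,-0.27,0.09],"twist":[0,0,-0.96]},
    {"linear":[0.5,-0.23,0.09],"twist":[0,0,-0.96]},
    {"linear":[0.51,-0.2,0.09],"twist":[0,0,-0.96]},
  ],
)

```text
time_s: 0.82
position: [313.0, -461.6, 192.5]
tcp_rot: [-0.0, 0.883, 0.469, 0.0]
contact_force: [0.4, -0.8, -0.2]
gripper_width: 46.8
grip_force: 0.0
```

Call:
send_rows(
  targets=[
    {"linear":[0.52,-0.16,0.09],"twist":[0,0,-0.96]},
    {"linear":[0.53,-0.13,0.09],"twist":[0,0,-0.96]},
    {"linear":[0.54,-0.09,0.09],"twist":[0,0,-0.96]},
    {"linear":[0.55,-0.06,0.09],"twist":[0,0,-0.96]},
    {"linear":[0.55,-0.02,0.09],"twist":[0,0,-0.96]},
    {"linear":[0.55,0.02,0.09],"twist":[0,0,-0.96]},
    {"linear":[0.55,0.05,0.09],"twist":[0,0,-0.96]},
    {"linear":[0.54,0.09,0.09],"twist":[0,0,-0.96]},
  ],
)

```text
time_s: 1.48
position: [351.1, -335.5, 171.0]
tcp_rot: [-0.0, 0.727, 0.686, 0.0]
contact_force: [0.3, 0.7, 1.0]
gripper_width: 0.5
grip_force: 0.0
```

Call:
send_rows(
  targets=[
    {"linear":[0.53,0.13,0.09],"twist":[0,0,-0.96]},
    {"linear":[0.52,0.16,0.09],"twist":[0,0,-0.96]},
    {"linear":[0.51,0.2,0.09],"twist":[0,0,-0.96]},
    {"linear":[0.5,0.23,0.09],"twist":[0,0,-0.96]},
    {"linear":[0.48,0.26,0.09],"twist":[0,0,-0.96]},
    {"linear":[0.46,0.29,0.09],"twist":[0,0,-0.96]},
    {"linear":[0.44,0.32,0.09],"twist":[0,0,-0.96]},
    {"linear":[0.42,0.35,0.09],"twist":[0,0,-0.96]},
  ],
)

```text
time_s: 2.15
position: [388.9, -210.2, 149.5]
tcp_rot: [-0.0, 0.52, 0.854, 0.0]
contact_force: [0.6, -0.5, -0.7]
gripper_width: 0.3
grip_force: 0.0
```

Call:
send_rows(
  targets=[
    {"linear":[0.4,0.38,0.09],"twist":[0,0,-0.96]},
    {"linear":[0.37,0.41,0.09],"twist":[0,0,-0.96]},
    {"linear":[0.34,0.43,0.09],"twist":[0,0,-0.96]},
    {"linear":[0.31,0.45,0.09],"twist":[0,0,-0.96]},
    {"linear":[0.28,0.47,0.09],"twist":[0,0,-0.96]},
    {"linear":[0.25,0.49,0.09],"twist":[0,0,-0.96]},
    {"linear":[0.21,0.5,0.09],"twist":[0,0,-0.96]},
    {"linear":[0.18,0.52,0.09],"twist":[0,0,-0.96]},
  ],
)

```text
time_s: 2.82
position: [426.7, -84.1, 127.9]
tcp_rot: [-0.0, 0.275, 0.961, 0.0]
contact_force: [-0.2, -0.2, -0.5]
gripper_width: 0.5
grip_force: 0.0
```

Call:
send_rows(
  targets=[
    {"linear":[0.15,0.53,0.09],"twist":[0,0,-0.96]},
    {"linear":[0.11,0.54,0.09],"twist":[0,0,-0.96]},
    {"linear":[0.07,0.54,0.09],"twist":[0,0,-0.96]},
    {"linear":[0.04,0.55,0.09],"twist":[0,0,-0.96]},
    {"linear":[0,0.55,0.09],"twist":[0,0,-0.96]},
    {"linear":[-0.04,0.55,0.09],"twist":[0,0,-0.96]},
    {"linear":[-0.07,0.54,0.09],"twist":[0,0,-0.96]},
    {"linear":[-0.11,0.54,0.09],"twist":[0,0,-0.96]},
  ],
)

```text
time_s: 3.48
position: [464.6, 42.1, 106.3]
tcp_rot: [-0.0, 0.01, 1.0, -0.0]
contact_force: [0.1, 0.1, 0.7]
gripper_width: 0.2
grip_force: 0.0
```

```bash
python3 plan.py 465 41.4 26 178.5 4; python3 - <<'E'
from h import *
s=telemetry.read_state();print(s["time_s"],s["position"],s["joints"],s["gripper_width"],rot(s["tcp_rot"]).as_matrix()[2])
m=camera_model("wrist");im=camera("wrist")
M=lambda q,z:np.r_[cv2.transform(np.float64([[q]]),np.array([[np.cos(-.02686),-np.sin(-.02686)],[np.sin(-.02686),np.cos(-.02686)]]))[0,0]+[564.69,38.74],z]
for q,z in[((40,-53),87),((-70,0),46),((-100,80),10),((-100,-110),10)]:print(q,proj(m,M(q,z),True))
cv2.imwrite("pics/w1.png",im[:,:,::-1])
E
```

```text
yaw 178.82249192343892 dyaw -0.32249192343891764 j6 -1.5749285871215282
[-0.0, -0.01, 0.67] 0.02
[-0.0, -0.01, 0.67] 0.02
[-0.0, -0.01, 0.67] 0.02
[-0.0, -0.01, 0.67] 0.02
3.4833 [464.57841128  42.13463804 106.28118536] [-2.46936262e-02 -1.99009884e-01  2.15240341e+00 -2.67369506e-05
  1.18856573e+00 -1.57492859e+00] 0.2094700556723244 [ 3.66706542e-04 -2.32886958e-05 -9.99999932e-01]
(40, -53) [198.95949989 357.52492997]
(-70, 0) [257.17137178 234.44350244]
(-100, 80) [341.32952248 189.12127759]
(-100, -110) [144.65260558 188.08211435]
```

View pics/w1.png

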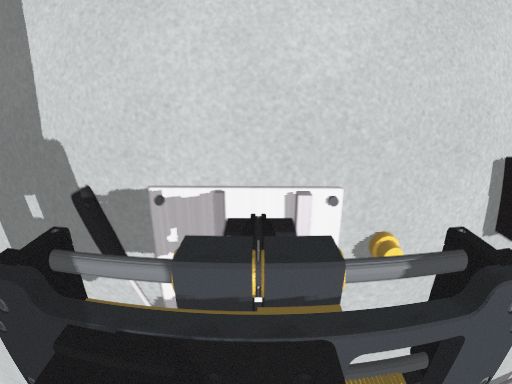

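The wrist view shows the plate's near corners at (150,187) and (342,188), within a few px of prediction, and the fingers centred on the unit's front. Next: descend and push.

Call:
send_rows(
  targets=[
    {"linear":[0,0,0.67],"twist":[0,0,0]},
    {"linear":[0,0,0.67],"twist":[0,0,0]},
    {"linear":[0,0,0.67],"twist":[0,0,0]},
    {"linear":[0,0,0.6],"twist":[0,0,0]},
    {"linear":[0,0,0],"twist":[0,0,0]},
  ],
)

```text
time_s: 3.95
position: [461.1, 41.1, 24.4]
tcp_rot: [-0.004, 0.012, 1.0, -0.0]
contact_force: [-0.9, 1.1, -0.3]
gripper_width: 0.0
grip_force: 0.0
```

Call:
send_rows(
  targets=[
    {"linear":[-0.1,0,0],"twist":[0,0,0]},
    {"linear":[-0.1,0,0],"twist":[0,0,0]},
    {"linear":[-0.1,0,0],"twist":[0,0,0]},
    {"linear":[-0.1,0,0],"twist":[0,0,0]},
    {"linear":[-0.1,0,0],"twist":[0,0,0]},
    {"linear":[-0.1,0,0],"twist":[0,0,0]},
  ],
)

```text
time_s: 4.45
position: [482.8, 40.9, 29.0]
tcp_rot: [-0.0, 0.012, 1.0, -0.0]
contact_force: [-3.2, 1.6, 2.0]
gripper_width: 0.4
grip_force: 1.6
```

Call:
send_rows(
  targets=[
    {"linear":[-0.08,0,0],"twist":[0,0,0]},
    {"linear":[-0.08,0,0],"twist":[0,0,0]},
    {"linear":[-0.08,0,0],"twist":[0,0,0]},
    {"linear":[-0.08,0,0],"twist":[0,0,0]},
  ],
)

```text
time_s: 4.78
position: [492.2, 40.7, 28.3]
tcp_rot: [-0.0, 0.012, 1.0, 0.0]
contact_force: [-3.1, 0.8, 2.6]
gripper_width: 0.3
grip_force: 1.6
```

Call:
send_rows(
  targets=[
    {"linear":[-0.08,0,0],"twist":[0,0,0]},
    {"linear":[-0.08,0,0],"twist":[0,0,0]},
    {"linear":[-0.08,0,0],"twist":[0,0,0]},
    {"linear":[-0.08,0,0],"twist":[0,0,0]},
    {"linear":[-0.08,0,0],"twist":[0,0,0]},
    {"linear":[-0.08,0,0],"twist":[0,0,0]},
    {"linear":[-0.08,0,0],"twist":[0,0,0]},
    {"linear":[-0.08,0,0],"twist":[0,0,0]},
  ],
)

```text
time_s: 5.45
position: [511.7, 40.2, 28.3]
tcp_rot: [-0.0, 0.012, 1.0, 0.0]
contact_force: [-2.4, 0.3, 0.3]
gripper_width: 0.4
grip_force: 1.2
```

Call:
send_rows(
  targets=[
    {"linear":[-0.05,0,0],"twist":[0,0,0]},
    {"linear":[-0.05,0,0],"twist":[0,0,0]},
    {"linear":[-0.05,0,0],"twist":[0,0,0]},
    {"linear":[-0.04,0,0],"twist":[0,0,0]},
  ],
)

```text
time_s: 5.78
position: [517.3, 40.0, 28.2]
tcp_rot: [-0.0, 0.012, 1.0, 0.0]
contact_force: [-2.0, 0.4, 1.1]
gripper_width: 0.9
grip_force: 1.1
```

Call:
send_rows(
  targets=[
    {"linear":[-0.03,0,0],"twist":[0,0,0]},
    {"linear":[-0.02,0,0],"twist":[0,0,0]},
    {"linear":[-0.02,0,0],"twist":[0,0,0]},
    {"linear":[-0.02,0,0],"twist":[0,0,0]},
  ],
)

```text
time_s: 6.12
position: [519.8, 40.0, 28.3]
tcp_rot: [-0.0, 0.012, 1.0, 0.0]
contact_force: [-1.6, -0.0, -0.4]
gripper_width: 0.5
grip_force: 0.9
```

Call:
send_rows(
  targets=[
    {"linear":[-0.03,0,0],"twist":[0,0,0]},
    {"linear":[-0.03,0,0],"twist":[0,0,0]},
    {"linear":[-0.02,0,0],"twist":[0,0,0]},
  ],
)

```text
time_s: 6.37
position: [521.5, 40.0, 28.3]
tcp_rot: [-0.001, 0.012, 1.0, 0.0]
contact_force: [-6.5, -0.5, 4.1]
gripper_width: 0.2
grip_force: 3.4
```

Call:
send_rows(
  targets=[
    {"linear":[-0.02,0,0],"twist":[0,0,0]},
    {"linear":[-0.02,0,0],"twist":[0,0,0]},
  ],
)

```text
time_s: 6.53
position: [521.5, 39.9, 28.3]
tcp_rot: [-0.003, 0.012, 1.0, -0.0]
contact_force: [-11.8, 0.3, 8.4]
gripper_width: 0.6
grip_force: 5.6
```

Call:
send_rows(
  targets=[
    {"linear":[-0.02,0,0],"twist":[0,0,0]},
    {"linear":[-0.02,0,0],"twist":[0,0,0]},
  ],
)

```text
time_s: 6.7
position: [521.5, 40.0, 28.3]
tcp_rot: [-0.004, 0.012, 1.0, -0.0]
contact_force: [-15.5, -0.4, 11.6]
gripper_width: 0.7
grip_force: 7.8
```

Call:
send_rows(
  hand=0,
  targets=[
    {"linear":[0.1,0,0],"twist":[0,0,0]},
    {"linear":[0.4,0,0],"twist":[0,0,0]},
    {"linear":[0.6,0,0],"twist":[0,0,0]},
    {"linear":[0,0,-0.8],"twist":[0,0,0]},
    {"linear":[0,0,-0.9],"twist":[0,0,0]},
    {"linear":[0,0,-0.9],"twist":[0,0,0]},
    {"linear":[0,0,-0.9],"twist":[0,0,0]},
  ],
)

```text
time_s: 7.28
position: [492.4, 40.6, 135.1]
tcp_rot: [0.001, 0.012, 1.0, -0.0]
contact_force: [1.0, -0.1, 0.2]
gripper_width: 41.9
grip_force: 0.0
```

```bash
python3 plan.py 603 -15 130 178.5 6; python3 - <<'E'
from h import *
im=camera("top")[145:235,190:320,::-1]
cv2.imwrite("pics/c2.png",cv2.resize(im,None,fx=6,fy=6,interpolation=cv2.INTER_CUBIC))
E
```

```text
yaw 178.62254159703636 dyaw -0.12254159703635992 j6 -1.5731803247521983
[-0.62, -0.29, 0.03] 0.005
[-0.62, -0.29, 0.03] 0.005
[-0.62, -0.29, 0.03] 0.005
[-0.62, -0.29, 0.03] 0.005
[-0.62, -0.29, 0.03] 0.005
[-0.62, -0.29, 0.03] 0.005
```

Call:
send_rows(
  targets=[
    {"linear":[-0.62,-0.31,0],"twist":[0,0,0]},
    {"linear":[-0.62,-0.31,0],"twist":[0,0,0]},
    {"linear":[-0.62,-0.31,0],"twist":[0,0,0]},
    {"linear":[-0.62,-0.31,0],"twist":[0,0,0]},
    {"linear":[-0.62,-0.31,0],"twist":[0,0,0]},
    {"linear":[-0.62,-0.31,0],"twist":[0,0,0]},
    {"linear":[0,0,0],"twist":[0,0,0]},
  ],
)

```text
time_s: 7.92
position: [605.4, -19.6, 134.1]
tcp_rot: [0.002, 0.013, 1.0, -0.0]
contact_force: [-0.7, -0.4, 0.4]
gripper_width: 91.7
grip_force: 0.0
```

```bash
python3 - <<'E'
from h import *
print(telemetry.read_state()["position"])
m=camera_model("wrist");im=camera("wrist");print(m)
print(proj(m,[603,-15,87],True))
cv2.imwrite("pics/w2.png",cv2.resize(im[150:384,150:400,::-1],None,fx=3,fy=2.5))
E
```

```text
[605.44056681 -19.56518458 134.07842195]
{'K': array([[297.31863964,   0.        , 257.87780522],
       [  0.        , 297.31863964, 187.41362985],
       [  0.        ,   0.        ,   1.        ]]), 'position': array([529.71537852, -17.58829598, 302.92792584]), 'attitude': array([0.09902199, 0.70953232, 0.69110791, 0.09554257])}
[264.14759774 202.49714073]
```

View pics/w2.png

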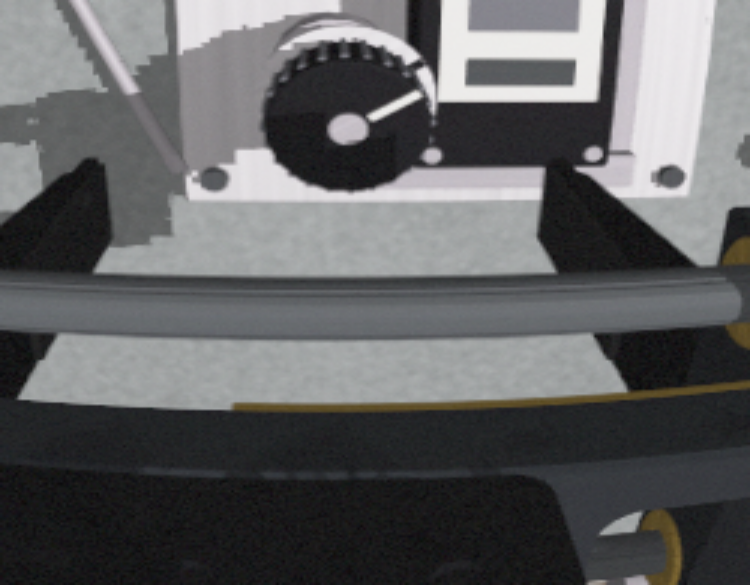

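The unit is flush against the stop. The knob's top centre is at crop (348,128), i.e. px (266,201), and its white line points to crop (421,95).

```bash
python3 - <<'E'
from h import *
m=camera_model("wrist")
print(onz(m,(266,201.2),87,True))
c=onz(m,(266,201.2),87,True);e=onz(m,(150+421/3,150+95/2.5),87,True);d=e-c;print(d,np.degrees(np.arctan2(d[1],d[0])))
E
python3 plan.py 603.5 -16.5 61 178.5 4;
```

```text
[600.08028244 -12.63175026  87.        ]
[-10.0013493   18.63112712   0.        ] 118.2272860069123
yaw 178.5562809945738 dyaw -0.05628099457379676 j6 -1.6654019062045227
[0.0, 0.02, 0.61] 0.004
[0.0, 0.02, 0.61] 0.004
[0.0, 0.02, 0.61] 0.004
[0.0, 0.02, 0.61] 0.004
```

Call:
send_rows(
  targets=[
    {"linear":[0.16,0.2,0.4],"twist":[0,0,0]},
    {"linear":[0,0,0.7],"twist":[0,0,0]},
    {"linear":[0,0,0.7],"twist":[0,0,0]},
    {"linear":[0,0,0.6],"twist":[0,0,0]},
    {"linear":[0,0,0],"twist":[0,0,0]},
    {"linear":[0,0,0],"twist":[0,0,0]},
  ],
)

```text
time_s: 8.47
position: [595.1, -10.7, 59.7]
tcp_rot: [-0.002, 0.012, 1.0, 0.0]
contact_force: [0.6, 0.1, 0.4]
gripper_width: 95.0
grip_force: 0.0
```

```bash
python3 - <<'E'
from h import *
print(telemetry.read_state()["position"])
m=camera_model("wrist");im=camera("wrist")
print(proj(m,[600.8,-13.7,87],True))
cv2.imwrite("pics/w3.png",cv2.resize(im[110:344,130:380,::-1],None,fx=3,fy=2.5))
E
```

```text
[595.12667001 -10.71805309  59.66408172]
[253.090809   260.33623473]
```

View pics/w3.png

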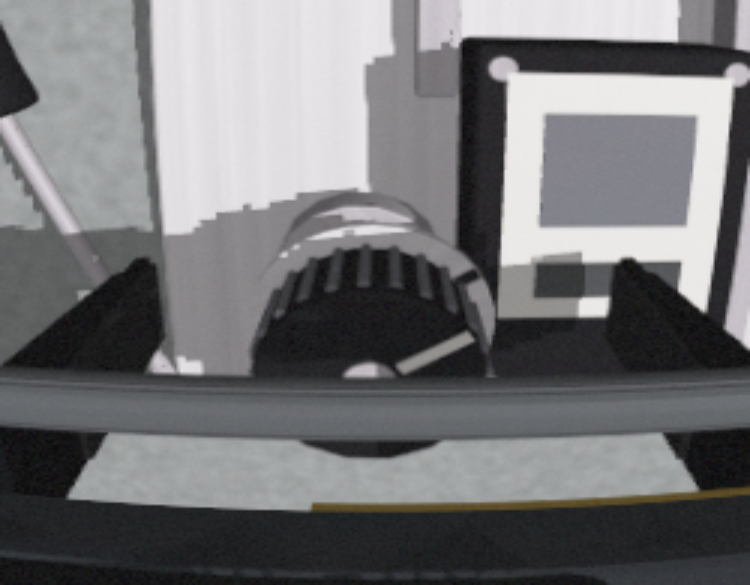

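Knob centre is at px (254,260), against (253,260) predicted for (600.8,−13.7), so that estimate is confirmed. The TCP needs about +5.7 mm in x and −3 mm in y.

Call:
send_rows(
  targets=[
    {"linear":[-0.19,-0.1,0],"twist":[0,0,0]},
    {"linear":[0,0,0],"twist":[0,0,0]},
    {"linear":[0,0,0],"twist":[0,0,0]},
  ],
)

```text
time_s: 8.77
position: [604.2, -15.1, 63.0]
tcp_rot: [0.001, 0.012, 1.0, -0.0]
contact_force: [0.3, 0.2, -0.4]
gripper_width: 95.4
grip_force: 0.0
```

Call:
send_rows(
  targets=[
    {"linear":[0,0,0],"twist":[0,0,0]},
    {"linear":[0,0,0],"twist":[0,0,0]},
    {"linear":[0,0,0],"twist":[0,0,0]},
  ],
)

```text
time_s: 9.02
position: [603.0, -14.9, 61.6]
tcp_rot: [0.0, 0.012, 1.0, -0.0]
contact_force: [0.2, -0.0, -0.2]
gripper_width: 95.2
grip_force: 0.0
```

Call:
send_rows(
  targets=[
    {"linear":[0.06,0.04,0],"twist":[0,0,0]},
    {"linear":[0,0,0],"twist":[0,0,0]},
    {"linear":[0,0,0],"twist":[0,0,0]},
    {"linear":[0,0,0],"twist":[0,0,0]},
  ],
)

```text
time_s: 9.35
position: [601.0, -13.5, 61.3]
tcp_rot: [-0.0, 0.012, 1.0, 0.0]
contact_force: [0.3, 0.7, 0.5]
gripper_width: 95.2
grip_force: 0.0
```

Call:
send_rows(
  hand=1,
  force=25,
  targets=[
    {"linear":[0,0,0],"twist":[0,0,0]},
    {"linear":[0,0,0],"twist":[0,0,0]},
    {"linear":[0,0,0],"twist":[0,0,0]},
    {"linear":[0,0,0],"twist":[0,0,0]},
    {"linear":[0,0,0],"twist":[0,0,0]},
    {"linear":[0,0,0],"twist":[0,0,0]},
    {"linear":[0,0,0],"twist":[0,0,0]},
    {"linear":[0,0,0],"twist":[0,0,0]},
  ],
)

```text
time_s: 10.02
position: [601.1, -13.5, 61.3]
tcp_rot: [-0.0, 0.012, 1.0, 0.0]
contact_force: [1.0, -0.1, 0.7]
gripper_width: 46.8
grip_force: 0.0
```

```bash
cat > st.py <<'E'
from h import *
s=telemetry.read_state();T=rot(s["tcp_rot"]).as_matrix()
print(s["time_s"],s["position"].round(1),"yaw",round(np.degrees(np.arctan2(T[1,0],T[0,0])),2),"F",s["contact_force"].round(1),"M",s["torque"].round(3),"j6",s["joints"][5].round(3),"tau6",s["effort"][5].round(3),"w",s["gripper_width"].round(1),s["grip_force"].round(1))
E
python3 st.py
```

```text
Traceback (most recent call last):
  File "st.py", line 3, in <module>
    print(s["time_s"],s["position"].round(1),"yaw",round(np.degrees(np.arctan2(T[1,0],T[0,0])),2),"F",s["contact_force"].round(1),"M",s["torque"].round(3),"j6",s["joints"][5].round(3),"tau6",s["effort"][5].round(3),"w",s["gripper_width"].round(1),s["grip_force"].round(1))
                                                                                                                                                                                                                           ^^^^^^^^^^^^^^^^^^^^^^^^
AttributeError: 'float' object has no attribute 'round'
```

Call:
send_rows(
  targets=[
    {"linear":[0,0,0],"twist":[0,0,0]},
    {"linear":[0,0,0],"twist":[0,0,0]},
    {"linear":[0,0,0],"twist":[0,0,0]},
    {"linear":[0,0,0],"twist":[0,0,0]},
  ],
)

```text
time_s: 10.35
position: [601.1, -13.6, 61.4]
tcp_rot: [-0.0, 0.012, 1.0, -0.0]
contact_force: [0.1, -0.3, 0.2]
gripper_width: 43.8
grip_force: 25.0
```

```bash
sed -i 's/s\["gripper_width"\].round(1),s\["grip_force"\].round(1)/s["gripper_width"],s["grip_force"]/' st.py; python3 st.py
```

```text
10.35 [601.1 -13.6  61.4] yaw 178.63 F [ 0.1 -0.3  0.2] M [ 0.031 -0.131  0.038] j6 -1.659 tau6 0.007 w 43.802344205204946 24.999788403511047
```

Call:
send_rows(
  targets=[
    {"linear":[0,0,0],"twist":[0,0,0.6]},
    {"linear":[0,0,0],"twist":[0,0,0.6]},
    {"linear":[0,0,0],"twist":[0,0,0.6]},
    {"linear":[0,0,0],"twist":[0,0,0.6]},
    {"linear":[0,0,0],"twist":[0,0,0.6]},
    {"linear":[0,0,0],"twist":[0,0,0.6]},
    {"linear":[0,0,0],"twist":[0,0,0.6]},
    {"linear":[0,0,0],"twist":[0,0,0.6]},
  ],
)

```text
time_s: 11.02
position: [601.2, -13.4, 61.4]
tcp_rot: [0.0, 0.179, 0.984, 0.0]
contact_force: [0.5, -0.5, -0.3]
gripper_width: 43.2
grip_force: 25.0
```

```bash
python3 st.py
```

```text
11.0167 [601.2 -13.4  61.4] yaw 159.34 F [ 0.5 -0.5 -0.3] M [ 0.109 -0.22   0.088] j6 -1.322 tau6 -0.268 w 43.245028650155085 24.999783039093018
```

Call:
send_rows(
  targets=[
    {"linear":[0,0,0],"twist":[0,0,0.6]},
    {"linear":[0,0,0],"twist":[0,0,0.6]},
    {"linear":[0,0,0],"twist":[0,0,0.6]},
    {"linear":[0,0,0],"twist":[0,0,0.6]},
    {"linear":[0,0,0],"twist":[0,0,0.6]},
    {"linear":[0,0,0],"twist":[0,0,0.6]},
    {"linear":[0,0,0],"twist":[0,0,0.6]},
    {"linear":[0,0,0],"twist":[0,0,0.6]},
  ],
)

```text
time_s: 11.68
position: [601.4, -13.2, 61.4]
tcp_rot: [0.0, 0.341, 0.94, 0.0]
contact_force: [1.3, 1.4, -0.6]
gripper_width: 43.2
grip_force: 25.0
```

```bash
python3 st.py
```

```text
11.6833 [601.4 -13.2  61.4] yaw 140.14 F [ 1.3  1.4 -0.6] M [ 0.125 -0.259  0.105] j6 -0.987 tau6 -0.267 w 43.209008678369855 24.999951124191284
```

Call:
send_rows(
  targets=[
    {"linear":[0,0,0],"twist":[0,0,0.6]},
    {"linear":[0,0,0],"twist":[0,0,0.6]},
    {"linear":[0,0,0],"twist":[0,0,0.6]},
    {"linear":[0,0,0],"twist":[0,0,0.6]},
  ],
)

```text
time_s: 12.02
position: [601.5, -13.2, 61.4]
tcp_rot: [0.0, 0.418, 0.908, 0.0]
contact_force: [1.8, 1.5, -1.7]
gripper_width: 43.7
grip_force: 25.0
```

```bash
python3 st.py
```

```text
12.0167 [601.5 -13.2  61.4] yaw 130.53 F [ 1.8  1.5 -1.7] M [ 0.189 -0.272  0.194] j6 -0.819 tau6 -0.267 w 43.73966638456641 24.999989569187164
```

Call:
send_rows(
  targets=[
    {"linear":[0,0,0],"twist":[0,0,0.6]},
    {"linear":[0,0,0],"twist":[0,0,0.6]},
    {"linear":[0,0,0],"twist":[0,0,0.6]},
    {"linear":[0,0,0],"twist":[0,0,0.6]},
  ],
)

```text
time_s: 12.35
position: [601.6, -13.2, 61.4]
tcp_rot: [0.0, 0.493, 0.87, 0.001]
contact_force: [2.6, 1.4, -1.0]
gripper_width: 43.6
grip_force: 25.0
```

```bash
python3 st.py
```

```text
12.35 [601.6 -13.2  61.4] yaw 120.94 F [ 2.6  1.4 -1. ] M [ 0.199 -0.331  0.175] j6 -0.652 tau6 -0.226 w 43.562112972847764 25.000510811805725
```

Call:
send_rows(
  targets=[
    {"linear":[0,0,0],"twist":[0,0,0.6]},
    {"linear":[0,0,0],"twist":[0,0,0.6]},
    {"linear":[0,0,0],"twist":[0,0,0.6]},
    {"linear":[0,0,0],"twist":[0,0,0]},
  ],
)

```text
time_s: 12.68
position: [601.6, -13.1, 61.4]
tcp_rot: [0.0, 0.546, 0.838, 0.001]
contact_force: [3.2, 2.0, -2.0]
gripper_width: 43.6
grip_force: 25.0
```

```bash
python3 st.py
```

```text
12.6833 [601.6 -13.1  61.4] yaw 113.82 F [ 3.2  2.  -2. ] M [ 0.281 -0.46   0.163] j6 -0.527 tau6 0.454 w 43.58099352099734 25.001738369464874
```

Call:
send_rows(
  targets=[
    {"linear":[0,0,0],"twist":[0,0,0.6]},
    {"linear":[0,0,0],"twist":[0,0,0.6]},
    {"linear":[0,0,0],"twist":[0,0,0.6]},
  ],
)

```text
time_s: 12.93
position: [601.7, -13.2, 61.4]
tcp_rot: [0.0, 0.598, 0.802, 0.001]
contact_force: [3.4, 1.2, -2.8]
gripper_width: 43.6
grip_force: 25.0
```

```bash
python3 st.py
```

```text
12.9333 [601.7 -13.2  61.4] yaw 106.61 F [ 3.4  1.2 -2.8] M [ 0.233 -0.516  0.216] j6 -0.402 tau6 -0.177 w 43.568269620284994 25.000271201133728
```

Call:
send_rows(
  targets=[
    {"linear":[0,0,0],"twist":[0,0,0.6]},
    {"linear":[0,0,0],"twist":[0,0,0.6]},
    {"linear":[0,0,0],"twist":[0,0,0.6]},
  ],
)

```text
time_s: 13.18
position: [601.8, -13.3, 61.4]
tcp_rot: [0.001, 0.647, 0.763, 0.001]
contact_force: [4.2, 1.6, -1.8]
gripper_width: 43.9
grip_force: 25.0
```

```bash
python3 st.py
```

```text
13.1833 [601.8 -13.3  61.4] yaw 99.42 F [ 4.2  1.6 -1.8] M [ 0.206 -0.554  0.311] j6 -0.276 tau6 -0.13 w 43.89493104268444 25.001178681850433
```

Call:
send_rows(
  targets=[
    {"linear":[0,0,0],"twist":[0,0,0.5]},
    {"linear":[0,0,0],"twist":[0,0,0.5]},
  ],
)

```text
time_s: 13.35
position: [601.7, -13.2, 61.4]
tcp_rot: [0.0, 0.673, 0.74, 0.001]
contact_force: [2.0, 1.9, -0.8]
gripper_width: 43.7
grip_force: 25.0
```

```bash
python3 st.py
```

```text
13.35 [601.7 -13.2  61.4] yaw 95.41 F [ 2.   1.9 -0.8] M [ 0.417 -0.467  0.096] j6 -0.206 tau6 -0.247 w 43.70600640814485 24.998692274093628
```

Call:
send_rows(
  targets=[
    {"linear":[0,0,0],"twist":[0,0,0]},
    {"linear":[0,0,0],"twist":[0,0,0]},
  ],
)

```text
time_s: 13.52
position: [601.6, -13.2, 61.4]
tcp_rot: [0.0, 0.672, 0.74, 0.001]
contact_force: [2.8, 2.1, -1.6]
gripper_width: 43.3
grip_force: 25.0
```

```bash
python3 st.py; python3 - <<'E'
from h import *
im=camera("wrist")
cv2.imwrite("pics/w4.png",cv2.resize(im[150:300,170:345,::-1],None,fx=4,fy=4,interpolation=cv2.INTER_CUBIC))
E
python3 st.py
```

```text
13.5167 [601.6 -13.2  61.4] yaw 95.49 F [ 2.8  2.1 -1.6] M [ 0.503 -0.787 -0.014] j6 -0.208 tau6 -0.001 w 43.29590007845294 24.999639093875885
13.5667 [601.6 -13.1  61.4] yaw 95.48 F [ 4.3  3.2 -2.1] M [ 0.566 -0.836  0.011] j6 -0.208 tau6 -0.03 w 43.45209741306229 24.999733865261078
```

View pics/w4.png

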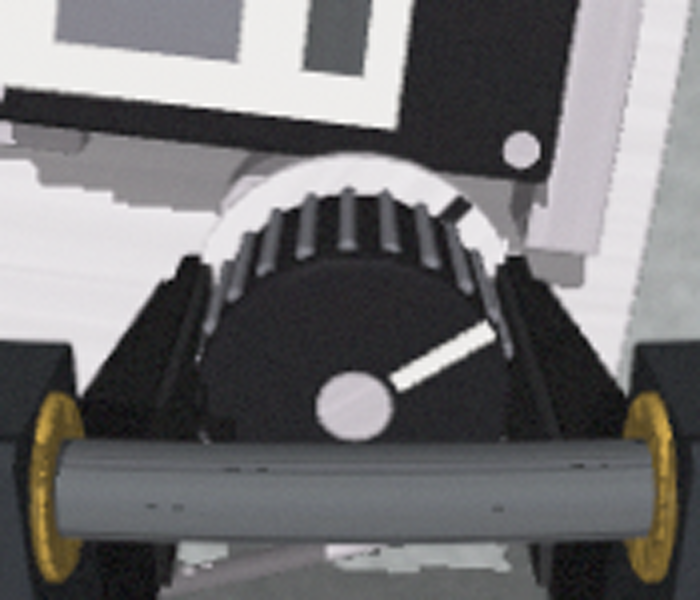

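The torque dropped from 0.31 to about 0. The image shows the line's end at crop (490,330), the knob centre at (355,405) and the index mark at (457,211). I'll compare the angles.

```bash
python3 - <<'E'
from h import *
m=camera_model("wrist"); f=lambda x,y:(170+x/4,150+y/4)
c=onz(m,f(355,405),87,True);e=onz(m,f(490,330),87,True);i=onz(m,f(457,211),57,True)
a=lambda v:np.degrees(np.arctan2(v[1],v[0]))
print(c,a(e-c),a(i-c),"ahead",a(i-c)-a(e-c), np.linalg.norm((e-c)[:2]),np.linalg.norm((i-c)[:2]))
E
```

```text
[602.50939273 -13.73383251  87.        ] 37.21742664688746 53.6481236377199 ahead 16.430696990832438 21.05064183149737 23.81106452340594
```

The line is about 16° ahead, so it has clicked once. I'll turn a few degrees more through the slack to centre it between the limits of 14.5° and 44°, then release.

Call:
send_rows(
  targets=[
    {"linear":[0,0,0],"twist":[0,0,0.6]},
    {"linear":[0,0,0],"twist":[0,0,0.6]},
    {"linear":[0,0,0],"twist":[0,0,0.6]},
    {"linear":[0,0,0],"twist":[0,0,0]},
    {"linear":[0,0,0],"twist":[0,0,0]},
  ],
)

```text
time_s: 13.98
position: [601.7, -13.1, 61.4]
tcp_rot: [0.0, 0.718, 0.696, 0.001]
contact_force: [4.8, 3.6, -3.1]
gripper_width: 43.9
grip_force: 25.0
```

```bash
python3 st.py
```

```text
13.9833 [601.7 -13.1  61.4] yaw 88.28 F [ 4.8  3.6 -3.1] M [ 0.503 -0.947 -0.051] j6 -0.082 tau6 -0.012 w 43.91023766653103 24.999709725379944
```

Call:
send_rows(
  hand=0,
  targets=[
    {"linear":[0,0,0],"twist":[0,0,0]},
    {"linear":[0,0,0],"twist":[0,0,0]},
    {"linear":[0,0,0],"twist":[0,0,0]},
    {"linear":[0,0,0],"twist":[0,0,0]},
    {"linear":[0,0,0],"twist":[0,0,0]},
    {"linear":[0,0,0],"twist":[0,0,0]},
  ],
)

```text
time_s: 14.48
position: [601.0, -13.7, 61.4]
tcp_rot: [-0.0, 0.718, 0.696, -0.0]
contact_force: [0.0, -0.4, -0.9]
gripper_width: 78.2
grip_force: 0.0
```

Call:
send_rows(
  targets=[
    {"linear":[0,0,-0.4],"twist":[0,0,0]},
    {"linear":[0,0,-0.9],"twist":[0,0,0]},
    {"linear":[0,0,-0.9],"twist":[0,0,0]},
    {"linear":[0,0,-0.6],"twist":[0,0,0]},
    {"linear":[0,0,0],"twist":[0,0,0]},
    {"linear":[0,0,0],"twist":[0,0,0]},
    {"linear":[0,0,0],"twist":[0,0,0]},
    {"linear":[0,0,0],"twist":[0,0,0]},
  ],
)

```text
time_s: 15.15
position: [599.9, -13.5, 143.6]
tcp_rot: [-0.001, 0.718, 0.696, -0.001]
contact_force: [-0.3, 0.0, -0.8]
gripper_width: 95.2
grip_force: 0.0
```

```bash
python3 st.py; python3 - <<'E'
from h import *
im=camera("wrist")
cv2.imwrite("pics/w5.png",cv2.resize(im[100:250,170:345,::-1],None,fx=4,fy=4,interpolation=cv2.INTER_CUBIC))
E
```

```text
15.15 [599.9 -13.5 143.6] yaw 88.22 F [-0.3  0.  -0.8] M [-0.027 -0.103 -0.   ] j6 -0.081 tau6 0.0 w 95.17119617220412 0.0
```

View pics/w5.png

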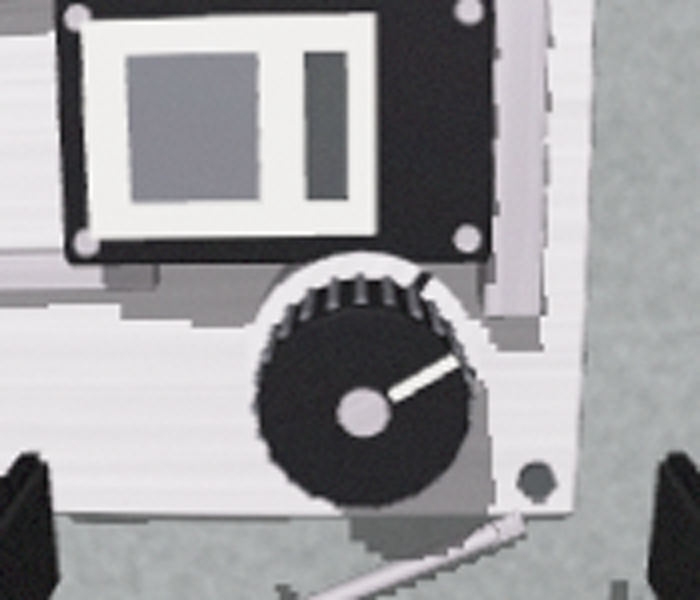

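The unit is flush at the stop, the knob's line ends at crop (458,360) with the index at (424,283), and the gripper is clear. I'll check the angle once more and hand in.

```bash
python3 - <<'E'
from h import *
m=camera_model("wrist"); f=lambda x,y:(170+x/4,100+y/4)
c=onz(m,f(363,412),87,True);e=onz(m,f(458,360),87,True);i=onz(m,f(424,283),57,True)
a=lambda v:np.degrees(np.arctan2(v[1],v[0]))
h=a(i-c)-a(e-c);print("ahead",h)
if 17<h<38: print(manip.hand_in())
E
```

```text
ahead 25.639440964163253
the job is handed in; nothing more can be done
None
```

The meter unit is home against the end stop and clamped after one clutch click, with the knob line about 26° ahead of the index and the gripper clear; I handed the job in at about 15 s, and no pass/fail verdict came back.

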